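Set the carver's speed lever to the third click and start it

ROBOT

A 6-joint arm with a two-finger parallel gripper is mounted at the origin on the work surface. World frame = base frame: x ahead of the robot, y to its left, z up, the work surface at z = 0. Lengths are in m, angles in rad, forces in N, time in s.
With the tool pointing down it reaches from about 0.35 to 0.85 m from the base axis. Payload 8.1 kg.
Tool frame: the origin (TCP) lies on the centre line of the jaws, within the pads' length; the fingertips stand 19 mm ahead of it and the grasp point (between the pads) is the TCP (robot.tips_ahead is the distance from the TCP to the fingertips, in m); y points along the fingers, z is the direction in which the jaws open and shut, and the axes are right-handed (so a half turn about y gives the same grasp; the last joint's range is limited). The gripper opens to 93 mm and grips with 3 to 60 N. Pads are 15 mm wide; open, the fingers measure 128 mm over their backs; the gripper's body (75 mm by 188 mm) begins 65 mm behind the grasp point.
Start: joints at [-1.26, 0.13, 1.488, -0, 1.523, -0.085], TCP at [0.231, -0.554, 0.238] pointing down, gripper open.
Joint ranges: [-2.96, 2.96], [-0.89, 2.26], [0.02, 2.5], [-1.34, 4.48], [0, 2.73], [-2.66, 2.66]. Speed limits (rad/s): [2.39, 2.39, 2.79, 3.14, 3.14, 3.14].

INTERFACE

Orientations are given as a rotation vector (axis times angle).
In Python, from plant import robot, imaging, models gives the robot as it stands.
- The arm moves only by the tool carry_out, never from a script. Its argument "motion" is one flat list of numbers, 7 for each row, row after row: the shift along the tool's x, y, z in m, then the turn, a rotation vector about the tool's x, y, z in degrees, then the opening, from -1 (shut) to 1 (fully open). A call has exactly 5 rows; each row shifts and turns the pose as measured when the row begins, along the tool's axes as they then stand; what a row does not reach is not made up. A row lasts 1/10 s, in which the tool goes at most 50 mm and 8.59 degrees, less where a joint would pass 70% of its speed; a pose out of reach is approached as far as the arm can. A call is refused whole if a number of a shift passes 0.05 or a number of a turn 8.59, either way. A call with a gripper value outside its range is refused whole. The fingers move at their own pace and stop on an object; "squeeze" is the grip in N (left out, the last holds). Time passes only in rows, so rows that do not move let the fingers close, or fill a call up. It gives the time, the measured TCP pose, the force and the opening at its end, in the units of the state.
- robot.read_state(): the state, without advancing time (a new reading comes with each control period).
- imaging.read_camera(name): name is "scene" or "top"; returns the picture (400x640x3 uint8, blue, green, red); there is no depth.
- imaging.camera_model(name): a dict with "K" (3x3 intrinsics, pixels), "k1" (the pictures are not rectified: a ray, as slopes to the right and down, at radius r is drawn at 1 + k1 r^2 times it, then the intrinsics apply), "position" and "orientation" of the camera in the world. Camera axes: x right, y down, z forward; pixel columns grow to the right and rows downward; lengths in m; the calibration is good to about 2 mm. A picture is of the moment at which its call begins. camera_model takes no time and is no camera call.
- robot.close_job(): hands the job in, once; it reports no verdict.
Trained networks look in the newest picture that a camera, given by its name, has taken for a name from the list of things; names that differ only in an ending like _2 or _b are one class to them, and where a whole thing is asked for, a point or a joint stands for the part that bears it (a point fixed in the world has none). Each returns a list of dicts, best first, with "confidence" (0 to 1); they miss things now and then, are a little off and sometimes report something else, mostly with a low value. They report only what shows in the picture. A call takes as long as a camera call. They do not tell look-alikes from the thing itself.
- models.outline_of(camera, thing): "pixels" (400x640 bool, what is visible of it) and "pixel" ([column, row] in pixels, amid what is visible of it).
The state is a dict: "t": time; "q": joint angles; "dq": joint speeds; "joint_torque": joint torques, N m; "tool_pos": TCP position; "orientation": TCP orientation; "force": force on the tool from outside, world axes, zero at the start; "wrist_torque": the same for the moment, N m; "opening": finger opening in m.
Only numpy, scipy, OpenCV 4.12 (cv2) and the standard library are available. Lean on these libraries where they do the work, as an engineer would, in place of code of your own. Each camera call takes 0.05 s, during which the arm holds its last target.

TASK

With a fingertip, push the speed lever on the long control box away from its off end, counting the clicks, and stop it in the third notch after off without ever running past it. Then start the carver by pressing the low round start button on the switch box fully in and letting it go; do not press the mushroom stop button, and do not press start before the lever is set. Only push and press: do not pinch the lever, leave the ducks, jar and tools where they are, and finish clear of everything.

Things in the scene. Friction and masses are not known exactly. Their poses are not given: they have to be found in the camera images.
- speed_box: Long grey control box, 120 (x) x 200 (y) x 70 mm high, fixed to the bench. Origin: centre of its underside; z up. The lever slides along the box's own +y, away from off, along the centre line x = 0 of its flat top (slot 86 mm long, black; six marks beside it, the off mark the longest). It can stand on the left or the right of the bench, turned either way.
- speed_lever (a joint): How far the lever stands from off along the box's +y, in m: 0 = off (end stop, where it starts), notches at 0.014 (first), 0.028 (second), 0.042 (third), 0.056 and 0.070 (last, end stop). At each notch a sprung ball holds it; pushing it out takes about 5 N, falling away to about 1 N half-way to the next notch, where the lever jumps ahead by itself into that notch with a click and stays there.
- lever_top (a point): Centre of the top face of the lever's black cap; moves with the lever; axes as the box's. The cap is an upright block 26 mm (x) x 12 mm (y, the way it slides) x 30 mm tall, its top 48 mm above the box's top (118 mm above the bench), on an 8 mm stem, 18 mm clear beneath. At off it is at box y = -35 mm. Push its broad -y face to go up the notches.
- switch_box: Grey switch box, 100 (x) x 150 (y) x 50 mm high, fixed to the bench; origin: centre of its underside; z up. The start button is at its y = +38 mm, the stop button at its y = -38 mm, both at x = 0. It stands on the other side of the bench from the control box, turned either way.
- start_button_top (a point): Centre of the top of the start button: the low, flat, round grey button 28 mm across in a black collar.
- start_button (a joint): Start button travel in m: 0 = out, 0.006 = fully pressed. Spring return; about 5 N presses it fully.
- stop_top (a point): Top of the stop button, the taller mushroom-headed grey one (head 40 mm across, 33 mm above the box). Leave it alone.
- stop_button (a joint): Stop button travel in m: 0 = out, 0.006 = fully pressed.
- duck_a: Carved wooden duck, 200 mm long, 86 mm wide, 137 mm high, standing loose on the bench beyond the boxes; origin: middle of its underside, beak along its +x. Leave alone.
- duck_b: Same kind of duck, beyond the boxes. Leave alone.
- duck_c: Same kind of duck, on the left of the bench. Leave alone.
- gouge: Wood-carving gouge, 220 mm long, 26 mm thick, lying between the two boxes along its x; origin on the bench, mid-length. Leave alone.
- jar: Jar, 50 mm across, 85 mm tall, standing between the boxes on the robot's side; origin: centre of its underside. Leave alone.
- sanding_block: Cork sanding block 110 x 65 x 32 mm on the right; origin: centre of its underside. Leave alone.
- brush: Bench brush lying on the right, along its x; origin at its underside. Leave alone.
Mind the look-alikes: they are no part of the job. What is shaped like the switch_box but green or orange is not meant.

How it is judged:
On the way, in this order (a step that is already met when the one before it is completed fails the run):
1. the lever rests in the third notch, start not yet pressed (value of joint speed_lever between 0.0385 and 0.0455 m and velocity of joint speed_lever below 0.01 m/s and value of joint start_button below 0.002 m), for 0.3 s.
2. the start button is pressed in (value of joint speed_lever between 0.0385 and 0.0455 m and value of joint start_button above 0.0045 m), for 0.05 s.
At the end, for the whole second after the job is handed in: the lever rests in its third notch (0.042 m, within 3.5 mm), the start button has been pressed at least 4.5 mm after that and is out again, the stop button is out (value of joint speed_lever between 0.0385 and 0.0455 m and value of joint each of start_button, stop_button below 0.0015 m); the robot touches nothing.
It fails at once if the lever is run past the third notch (over the crest towards the fourth) (value of joint speed_lever above 0.0495 m).
It fails at once if start is pressed before the lever is in the third notch (value of joint start_button above 0.003 m and not (value of joint speed_lever between 0.0385 and 0.0455 m)).
It fails at once if the stop button is pressed (value of joint stop_button above 0.002 m).
It fails at once if the lever is pinched: the gripper is brought down over its cap so that the cap lies between the pads (x of the grasp point in the frame of lever_top between -0.012 and 0.012 m and y of the grasp point in the frame of lever_top between -0.008 and 0.008 m and z of the grasp point in the frame of lever_top below 0.008 m).
It fails at once if a duck, the jar or a tool is moved more than 20 mm or lifted (distance of any of duck_a, duck_b, duck_c, gouge, jar, sanding_block, brush from where it was at the start of the episode above 0.02 m).
It also fails if it takes over 67 s, if anything falls off the work surface, if the arm or the gripper's body presses on something with over 40 N, if the wrist force passes 120 N, or if a joint passes its speed limit or range.

## Working session

There is one attempt and no reset: what is moved stays moved. The work goes in short steps, Python scripts to look and compute and a tool call to move; the robot and the scene stay as the last step left them, time stands still between calls to the robot, and variables do not carry over. Pictures are saved under pics/ and viewed, and the job is handed in when it is done.

Besides the shell and the picture viewer there is one more tool, called after "Call:" as name(argument=value, ...) on one line, values as JSON. carry_out: Moves the arm, as the interface text tells. Its arguments: {"type":"object","properties":{"motion":{"type":"array","items":{"type":"number"}},"squeeze":{"type":"number"}},"required":["motion"]}

```bash
mkdir -p pics; ls; python3 - <<'E'
from plant import robot, imaging, models
import cv2
for c in("scene","top"):
    cv2.imwrite(f"pics/{c}0.png",imaging.read_camera(c)); m=imaging.camera_model(c); print(c,m)
s=robot.read_state();print(s)
E
```

```text
pics
scene {'K': array([[387.98183898,   0.        , 313.77094265],
       [  0.        , 387.98183898, 200.53282667],
       [  0.        ,   0.        ,   1.        ]]), 'k1': -0.052886459079144445, 'position': array([ 1.34083875, -0.47347148,  0.98213379]), 'orientation': array([-2.07302794, -1.18402433,  0.51585641])}
top {'K': array([[478.67658425,   0.        , 326.37739432],
       [  0.        , 478.67658425, 200.95303792],
       [  0.        ,   0.        ,   1.        ]]), 'k1': -0.05773210726683627, 'position': array([0.24137696, 0.02688712, 1.65434096]), 'orientation': array([-2.16450467,  2.10011062, -0.19604367])}
{'t': 0.1, 'q': array([-1.26041724e+00,  1.31112709e-01,  1.48913896e+00, -1.35603533e-05,
        1.52299355e+00, -8.53581191e-02]), 'dq': array([-0.00130955, -0.00305863, -0.00063096,  0.00035003, -0.0009131 ,
       -0.00021916]), 'joint_torque': array([ 2.27462151e-03, -5.61348367e+01, -4.93093228e+01,  7.71730207e-02,
        2.92422599e-02, -7.44130739e-05]), 'tool_pos': array([ 0.23118859, -0.55316273,  0.2366934 ]), 'orientation': array([-0.4020424 ,  2.00593781, -2.00258418]), 'force': array([0.40886173, 0.53312997, 0.68362821]), 'wrist_torque': array([-0.02973191, -0.03431023, -0.01999025]), 'opening': 0.0932691084805928}
```

View pics/scene0.png

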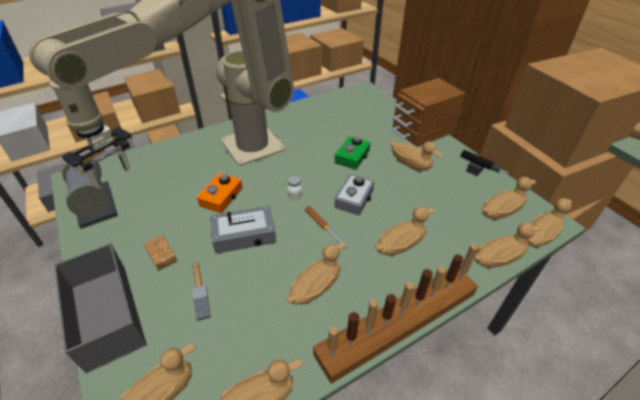

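View pics/top0.png

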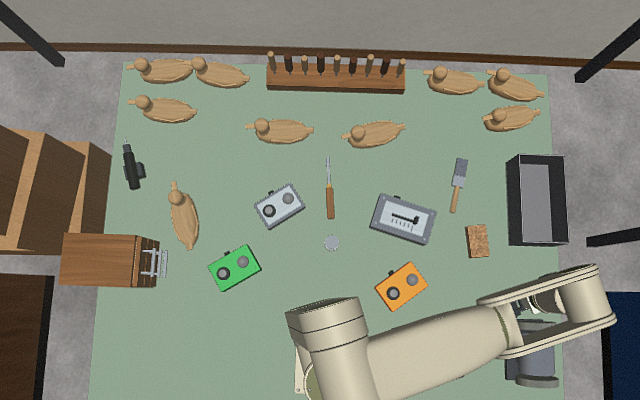

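The top view shows the grey switch box at about (280,206), with the mushroom stop at about (269,211) and the start button at about (291,200). The speed box is at (403,218) with its lever near (415,220). The jar is at (332,243) and the gouge at (330,190). The green and orange boxes are the decoys. I'll zoom in next.

```bash
python3 - <<'E'
import cv2, numpy as np
t=cv2.imread("pics/top0.png");s=cv2.imread("pics/scene0.png")
a=cv2.resize(t[175:255,360:450],None,fx=4.4,fy=4.4,interpolation=cv2.INTER_CUBIC)
b=cv2.resize(t[175:240,245:315],None,fx=4.4,fy=4.4,interpolation=cv2.INTER_CUBIC)
c=cv2.resize(s[195:255,200:290],None,fx=4.4,fy=4.4,interpolation=cv2.INTER_CUBIC)
d=cv2.resize(s[165:220,325:385],None,fx=4.4,fy=4.4,interpolation=cv2.INTER_CUBIC)
W=np.zeros((600,800,3),np.uint8)
def p(i,x,y):
    h,w=i.shape[:2]; h=min(h,600-y);w=min(w,800-x);W[y:y+h,x:x+w]=i[:h,:w]
p(a,0,0);p(b,410,0);p(c,0,335);p(d,410,335)
cv2.imwrite("pics/z0.png",W)
E
```

```text
(no output)
```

View pics/z0.png

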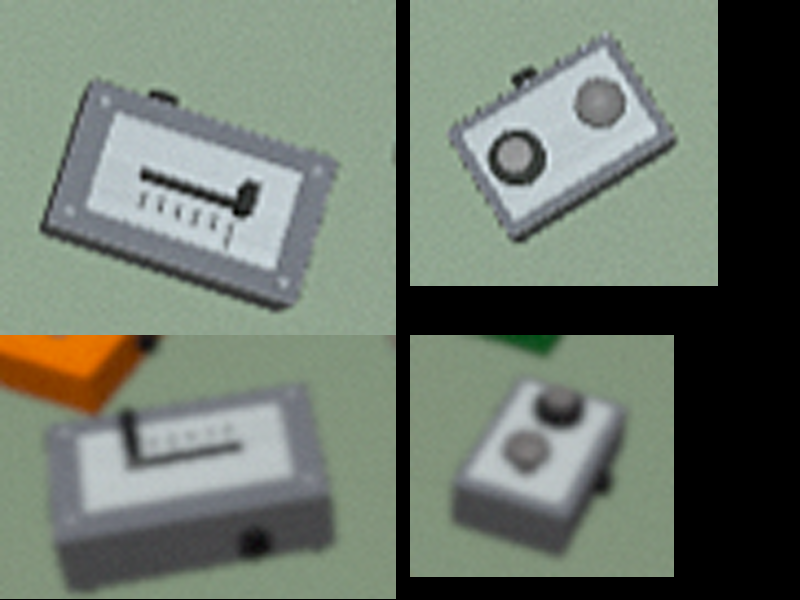

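```bash
cat > h.py <<'E'
from plant import robot, imaging, models
import cv2, numpy as np
from scipy.spatial.transform import Rotation as R
def proj(c,P):
    m=imaging.camera_model(c);P=np.atleast_2d(P)
    q=(P-m["position"])@R.from_rotvec(m["orientation"]).as_matrix()
    s=q[:,:2]/q[:,2:]; r2=(s**2).sum(1,keepdims=True); s=s*(1+m["k1"]*r2)
    return s@np.diag(np.diag(m["K"])[:2])+m["K"][:2,2]
def at_z(c,uv,z):
    m=imaging.camera_model(c);K=m["K"]
    d=(np.array(uv,float)-K[:2,2])/np.diag(K)[:2]; s=d.copy()
    for _ in range(20): s=d/(1+m["k1"]*(s@s))
    r=R.from_rotvec(m["orientation"]).apply([*s,1]); o=m["position"]
    return o+r*(z-o[2])/r[2]
E
python3 - <<'E'
from h import *
for c in("scene","top"):
  imaging.read_camera(c)
  for th in("speed_box","speed_lever","lever_top","switch_box","start_button","stop_button","start_button_top","stop_top","jar"):
    for d in models.outline_of(c,th)[:3]:
        print(c,th,round(d["confidence"],2),np.round(d["pixel"],1),d["pixels"].sum())
E
```

```text
scene speed_box 0.66 [245.6 230.5] 2377
scene lever_top 0.52 [294.7 185.8] 278
scene switch_box 0.96 [219.8 193.3] 1215
scene switch_box 0.91 [353.6 195.5] 1072
scene switch_box 0.79 [350.7 151.8] 822
scene start_button 0.6 [358.9 178.9] 36
scene start_button 0.43 [227.  177.9] 28
scene stop_button 0.63 [213.8 188.6] 110
scene stop_button 0.61 [350.4 192.8] 74
scene start_button_top 0.49 [223.4 179.1] 37
scene start_button_top 0.46 [358.7 177.4] 42
scene stop_top 0.38 [351.3 189.4] 47
scene jar 0.73 [293.9 187. ] 310
scene jar 0.28 [318.6 218.8] 299
top speed_box 0.95 [406.5 221.1] 2340
top speed_box 0.59 [287.6 197.4] 101
top speed_lever 0.58 [415.  218.4] 48
top speed_lever 0.44 [278.5 131.4] 1233
top switch_box 0.9 [235.7 267.1] 1424
top switch_box 0.79 [278.4 202.9] 1334
top switch_box 0.74 [400.3 284.7] 1487
top start_button 0.73 [329.2 194.5] 290
top start_button 0.64 [394.9 293.8] 53
top start_button 0.4 [269.6 209.5] 44
top stop_button 0.66 [288.6 196.8] 88
top start_button_top 0.61 [222.8 271.6] 64
top start_button_top 0.52 [391.7 294. ] 41
top start_button_top 0.5 [270.  209.7] 20
top stop_top 0.67 [327.9 192.2] 215
top stop_top 0.47 [286.6 198.3] 131
top stop_top 0.47 [241.8 258.8] 112
top jar 0.7 [330.2 242. ] 186
```

```bash
cat > fit.py <<'E'
from h import *
from scipy.optimize import minimize
IM={c:cv2.imread(f"pics/{c}0.png") for c in("scene","top")}
def corners(p,dim):
    a,b,h=dim[0]/2,dim[1]/2,dim[2]
    L=np.array([[sx*a,sy*b,z] for z in(0,h) for sx,sy in((1,1),(1,-1),(-1,-1),(-1,1))])
    return L2W(p,L)
def L2W(p,L):
    return R.from_euler("z",p[2]).apply(np.atleast_2d(L))+[p[0],p[1],0]
def mask(c,roi):
    x0,y0,x1,y1=roi
    im=IM[c].astype(int);g=im[...,1]-(im[...,0]+im[...,2])/2  # greenness
    g=cv2.GaussianBlur(g.astype(np.float32),(0,0),0.7)
    bgv=np.median(g[y0:y1,x0:x1][[0,-1]])
    m=np.zeros(g.shape,np.uint8); m[y0:y1,x0:x1]=(g[y0:y1,x0:x1]<bgv/2)
    m=cv2.morphologyEx(m,cv2.MORPH_CLOSE,np.ones((5,5)))
    n,l,st,_=cv2.connectedComponentsWithStats(m)
    m=(l==1+np.argmax(st[1:,4])).astype(np.uint8)
    return cv2.morphologyEx(m,cv2.MORPH_OPEN,np.ones((7,7)))
def draw(c,P):
    h=cv2.convexHull((proj(c,P)).astype(np.float32))
    m=np.zeros((1600,2560),np.uint8)
    cv2.fillConvexPoly(m,np.round((h+0.5)*4*16-8).astype(int),255,shift=4)
    return cv2.resize(m,(640,400),interpolation=cv2.INTER_AREA)/255.
def fit(p0,dim,rois):
    M={c:mask(c,r) for c,r in rois.items()}
    def f(p,cs):
        e=0
        for c in cs: e+=np.abs(draw(c,corners(p,dim))-M[c]).sum()/M[c].sum()
        return e
    for cs in(["top"],["scene"],["top","scene"]):
        best=min((minimize(f,p0,args=(cs,),method="Nelder-Mead",options=dict(initial_simplex=np.array(p0)+s*np.array([[0,0,0],[.03,0,0],[0,.03,0],[0,0,.2]]),xatol=1e-5,fatol=1e-5)) for s in(1,-1,.4)),key=lambda r:r.fun)
        print(cs,np.round(best.x,4),round(best.fun,4))
    return best.x
if __name__=="__main__":
    # initial yaw from picks
    c=at_z("top",(403,218),.07); a=at_z("top",(415,221),.07);b=at_z("top",(392,214),.07)
    d=(b-a)[:2]; yaw=np.arctan2(-d[0],d[1]); print(c,np.degrees(yaw))
    p=fit([c[0],c[1],yaw],(.12,.2,.07),dict(top=(362,185,442,252),scene=(202,206,284,256)))
    c=at_z("top",(279,205),.05); st=at_z("top",(270,210),.06); mu=at_z("top",(290.8,198),.083)
    print(st,mu); d=(st-mu)[:2]; yaw=np.arctan2(-d[0],d[1]); print(c,np.degrees(yaw))
    q=fit([c[0],c[1],yaw],(.10,.15,.05),dict(top=(248,178,312,236),scene=(328,172,380,216)))
    np.save("pq.npy",[p,q])
    tiles=[]
    for cam,(x,y) in [("top",(355,170)),("scene",(195,190)),("top",(240,170)),("scene",(315,160))]:
        im=cv2.resize(IM[cam][y:y+75,x:x+100],None,fx=4,fy=4,interpolation=cv2.INTER_CUBIC)
        def pl(P,col,closed=True):
            u=(proj(cam,P)-[x,y]+.5)*4-.5
            cv2.polylines(im,[np.round(u*16).astype(int)],closed,col,1,cv2.LINE_AA,4)
        for pp,dim in((p,(.12,.2,.07)),(q,(.1,.15,.05))):
            C=corners(pp,dim); pl(C[4:],(0,0,255)); pl(C[:4],(255,0,0))
        pl(L2W(p,[[0,-.043,.07],[0,.043,.07]]),(0,255,255),False)
        pl(L2W(p,[[-.013,-.041,.118],[.013,-.041,.118],[.013,-.029,.118],[-.013,-.029,.118]]),(0,255,0))
        th=np.linspace(0,6.28,24)
        for yy,r,z in((.038,.014,.06),(-.038,.02,.083)):
            pl(L2W(q,np.c_[r*np.cos(th),yy+r*np.sin(th),0*th+z]),(0,200,255))
        tiles.append(im)
    cv2.imwrite("pics/fit.png",np.vstack([np.hstack(tiles[:2]),np.hstack(tiles[2:])]))
E
python3 fit.py
```

```text
[ 0.47349213 -0.2388236   0.07      ] -15.423448890060222
['top'] [ 0.475  -0.2408 -0.3009] 0.0612
['scene'] [ 0.466  -0.2376 -0.3263] 0.0977
['top', 'scene'] [ 0.4736 -0.2405 -0.3192] 0.193
[0.48842955 0.20854286 0.06      ] [0.52751278 0.13856222 0.083     ]
[0.50811147 0.17996136 0.05      ] 29.18276141987177
['top'] [0.5097 0.1819 0.5808] 0.0782
['scene'] [0.5084 0.1832 0.6259] 0.0831
['top', 'scene'] [0.5096 0.1816 0.6078] 0.1672
```

View pics/fit.png

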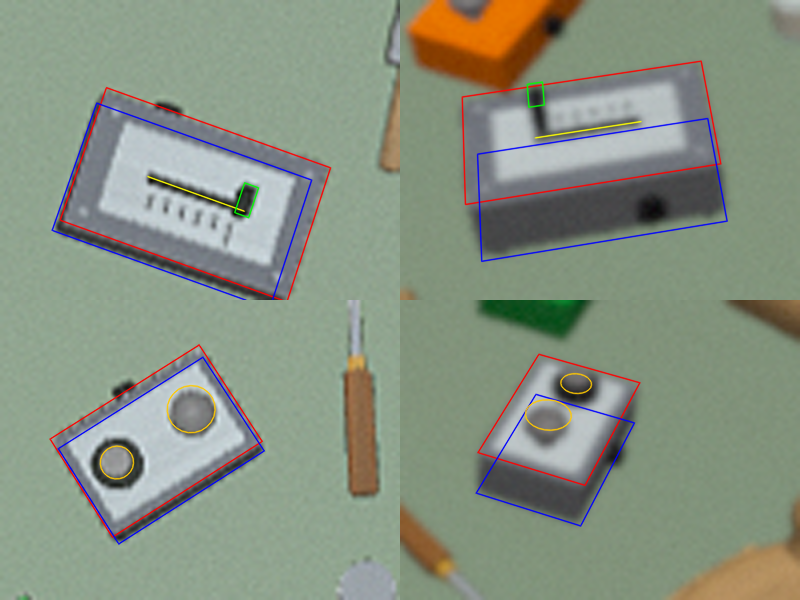

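Both fits agree with the picture to within about 1 px (2–3 mm). The start button in its black collar is at the bottom left of the top view, and the mushroom is at the upper right. Next I'll work out the tool axes and targets.

```bash
python3 - <<'E'
from fit import *
p,q=np.load("pq.npy")
s=robot.read_state();M=R.from_rotvec(s["orientation"]).as_matrix();print("tool axes cols\n",M.round(3))
p[2]=-.305
# lever/slot picks in top
uv=lambda X,Y:(360+(X+.5)/4.4-.5,175+(Y+.5)/4.4-.5)
a=at_z("top",uv(142,174),.07);print("slot far end",a,L2W(p,[0,.043,.07]))
print("cap top",at_z("top",uv(249,193),.118),L2W(p,[0,-.035,.118]))
print("start",L2W(q,[0,.038,.06]),"stop",L2W(q,[0,-.038,.083]))
for n,u in(("jar",(332,243)),("duckL",(184,215)),("duckmid",(280,131)),("gouge",(330,190)),("green",(235,267))): print(n,at_z("top",u,.04).round(3))
print("jar scene",at_z("scene",(294,187),.04).round(3))
for yb in(-.070,-.0485): print(yb,L2W(p,[0,yb,0]))
E
```

```text
tool axes cols
 [[-0.923 -0.     0.386]
 [-0.386 -0.    -0.923]
 [ 0.    -1.     0.   ]]
slot far end [ 0.48537402 -0.20137975  0.07      ] [[ 0.48652621 -0.19952967  0.07      ]]
cap top [ 0.46618656 -0.27390624  0.118     ] [[ 0.46310335 -0.27392973  0.118     ]]
start [[0.48786997 0.21281411 0.06      ]] stop [[0.53127264 0.15042654 0.083     ]]
jar [ 0.385 -0.004  0.04 ]
duckL [0.465 0.504 0.04 ]
duckmid [0.774 0.19  0.04 ]
gouge [0.567 0.008 0.04 ]
green [0.295 0.319 0.04 ]
jar scene [0.379 0.002 0.04 ]
-0.07 [[ 0.45259309 -0.30731437  0.        ]]
-0.0485 [[ 0.45904939 -0.28680666  0.        ]]
```

Call:
carry_out(motion=[0, -0.01, 0, 0, -8.5, 0, -1, 0, -0.01, 0, 0, -8.5, 0, -1, 0, 0, 0, 0, -8.5, 0, -1, 0, 0, 0, 0, -8.5, 0, -1, 0, 0, 0, 0, -8.5, 0, -1], squeeze=20)

```text
t: 1.6
tool_pos: [0.2313, -0.5535, 0.2583]
orientation: [-0.979, 1.513, -1.512]
force: [0.5, -0.3, 0.2]
opening: 0.0573
```

```bash
cat > go.py <<'E'
from h import *
import sys
def need(x,y,z,ang,ax="x"):
    s=robot.read_state();M=R.from_rotvec(s["orientation"]).as_matrix()
    d=M.T@(np.array([x,y,z])-s["tool_pos"])
    v=M[:,0] if ax=="x" else M[:,2]
    a=np.degrees(np.arctan2(v[1],v[0])); da=(ang-a+180)%360-180
    print("t",round(s["t"],2),"pos",s["tool_pos"].round(4),"F",s["force"].round(1),"open",round(s["opening"],4),"q",s["q"].round(2))
    print("tilt",M[:,1].round(3),"need tool shift mm",(d*1000).round(1),"turn about tool y deg",round(-da,1))
if __name__=="__main__": need(*map(float,sys.argv[1:5]),*sys.argv[5:])
E
python3 go.py .4526 -.3073 .2 -107.5
```

```text
t 1.6 pos [ 0.2313 -0.5535  0.2583] F [ 0.5 -0.3  0.2] open 0.0573 q [-1.26  0.12  1.46  0.    1.56 -0.84]
tilt [-0.  0. -1.] need tool shift mm [-315.2   58.4  101.1] turn about tool y deg -6.7
```

Call:
carry_out(motion=[-0.04, 0, 0.012, 0, -6.7, 0, -1, -0.04, 0, 0.008, 0, 0, 0, -1, -0.04, 0, 0.008, 0, 0, 0, -1, -0.04, 0, 0.008, 0, 0, 0, -1, -0.04, 0, 0.008, 0, 0, 0, -1])

```text
t: 2.1
tool_pos: [0.3361, -0.3768, 0.2575]
orientation: [-1.052, 1.428, -1.428]
force: [0.5, -0.4, -0.7]
opening: 0.0173
```

```bash
python3 go.py .4526 -.3073 .2 -107.5
```

```text
t 2.1 pos [ 0.3361 -0.3768  0.2575] F [ 0.5 -0.4 -0.7] open 0.0173 q [-0.94 -0.14  1.72 -0.    1.56 -0.64]
tilt [-0.001 -0.001 -1.   ] need tool shift mm [-101.    57.4   90.6] turn about tool y deg 0.2
```

Call:
carry_out(motion=[-0.025, 0.01, 0.023, 0, 0, 0, -1, -0.025, 0.01, 0.023, 0, 0, 0, -1, -0.025, 0.01, 0.023, 0, 0, 0, -1, -0.02, 0.01, 0.02, 0, 0, 0, -1, 0, 0, 0, 0, 0, 0, -1])

```text
t: 2.6
tool_pos: [0.4556, -0.3053, 0.2183]
orientation: [-1.053, 1.42, -1.429]
force: [0.1, 0.1, -0.3]
opening: 0.0008
```

```bash
python3 go.py .4526 -.3073 .114 -107.5
```

```text
t 2.6 pos [ 0.4556 -0.3053  0.2183] F [ 0.1  0.1 -0.3] open 0.0008 q [-0.68 -0.    1.66 -0.    1.48 -0.39]
tilt [ 0.003 -0.003 -1.   ] need tool shift mm [  2.6 104.3  -2.7] turn about tool y deg 0.5
```

Call:
carry_out(motion=[0.002, 0.02, 0, 0, 0, 0, -1, 0.002, 0.02, 0, 0, 0, 0, -1, 0, 0.02, 0, 0, 0, 0, -1, 0, 0.008, 0, 0, 0, 0, -1, 0, 0, 0, 0, 0, 0, -1])

```text
t: 3.1
tool_pos: [0.4545, -0.3108, 0.1504]
orientation: [-1.055, 1.416, -1.43]
force: [-0.7, -0.5, -0.1]
opening: 0.0004
```

```bash
python3 go.py .4526 -.3073 .114 -107.5; python3 - <<'E'
from h import *
o=[]
for c,(x,y) in(("top",(360,170)),("scene",(190,185))):
    im=imaging.read_camera(c)[y:y+75,x:x+100]; o.append(cv2.resize(im,None,fx=4,fy=4,interpolation=cv2.INTER_CUBIC))
cv2.imwrite("pics/a1.png",np.hstack(o))
E
```

```text
t 3.1 pos [ 0.4545 -0.3108  0.1504] F [-0.7 -0.5 -0.1] open 0.0004 q [-0.69  0.05  1.74 -0.    1.35 -0.4 ]
tilt [ 0.005 -0.006 -1.   ] need tool shift mm [-2.9 36.4 -3.1] turn about tool y deg 0.6
```

View pics/a1.png

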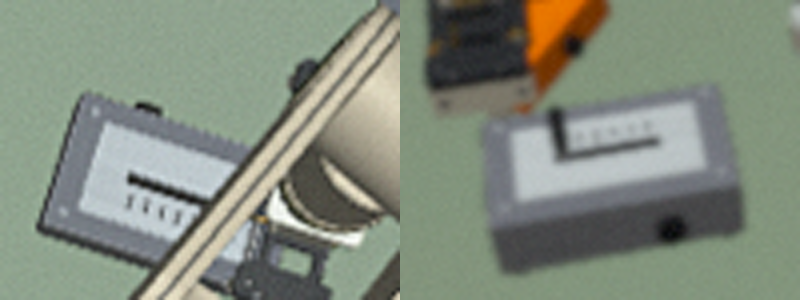

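```bash
python3 - <<'E'
from h import *
s=robot.read_state();M=R.from_rotvec(s["orientation"]).as_matrix();T=s["tool_pos"]
for c,(x,y) in(("scene",(150,110)),):
    im=imaging.read_camera(c)[y:y+150,x:x+200].copy(); im=cv2.resize(im,None,fx=4,fy=4,interpolation=cv2.INTER_CUBIC)
    for d in(.019,0,-.065,-.15):
        u=proj(c,T+M[:,1]*d)[0]; print(d,u); cv2.circle(im,tuple(int(v) for v in (u-[x,y])*4),4,(0,0,255),-1)
cv2.imwrite("pics/a2.png",im)
E
```

```text
0.019 [215.4992413  212.71115726]
0 [214.42466561 208.3013455 ]
-0.065 [210.57783821 192.46468543]
-0.15 [205.11354033 169.83216383]
```

View pics/a2.png

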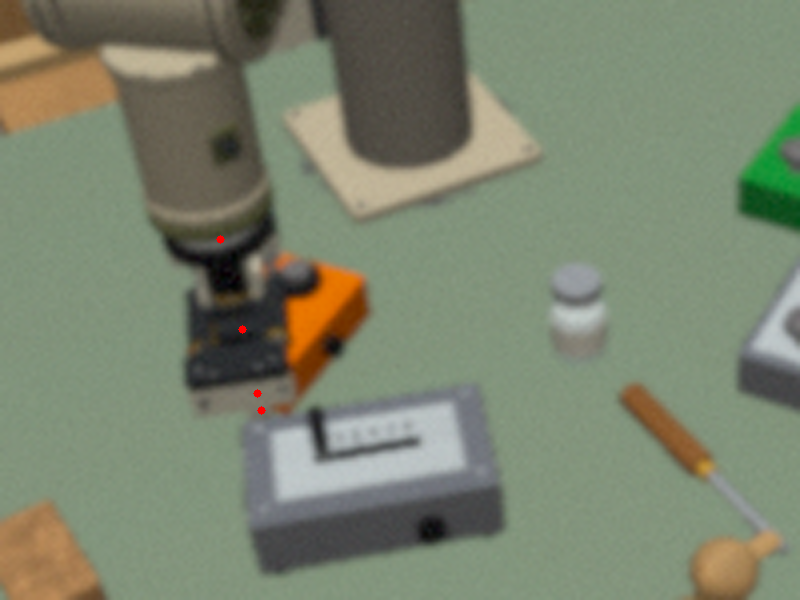

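The picture shows the gripper body (scene px ~(210,200)) beyond the lever's off side, as planned, and clear of the lever. Next I'll lower to pushing height.

Call:
carry_out(motion=[0, 0.01, 0, 0, 0, 0, -1, 0, 0.01, 0, 0, 0, 0, -1, 0, 0.01, 0, 0, 0, 0, -1, 0, 0.005, 0, 0, 0, 0, -1, 0, 0, 0, 0, 0, 0, -1])

```text
t: 3.75
tool_pos: [0.457, -0.3128, 0.1169]
orientation: [-1.053, 1.41, -1.436]
force: [-0.1, -0.0, 0.4]
opening: 0.0003
```

```bash
cat > lv.py <<'E'
from h import *
p=np.load("pq.npy")[0];a=-.305
s=robot.read_state();d=s["tool_pos"]-[p[0],p[1],0]
e=lambda v:np.round([np.cos(a)*v[0]+np.sin(a)*v[1],-np.sin(a)*v[0]+np.cos(a)*v[1],v[2]],4)
print("t",round(s["t"],2),"TCP in box",e(d),"F in box",e(s["force"]).round(1))
E
python3 lv.py; python3 go.py .4526 -.3073 .114 -107.5
```

```text
t 3.75 TCP in box [ 0.0059 -0.0739  0.1169] F in box [-0.1 -0.1  0.4]
t 3.75 pos [ 0.457  -0.3128  0.1169] F [-0.1 -0.   0.4] open 0.0003 q [-0.69  0.08  1.76 -0.    1.28 -0.4 ]
tilt [ 0.01  -0.011 -1.   ] need tool shift mm [-4.   2.8 -5.9] turn about tool y deg 0.6
```

Call:
carry_out(motion=[-0.004, 0.001, -0.002, -0.7, 0, 0.4, -1, -0.005, 0.001, -0.001, 0, 0, 0, -1, -0.005, 0.001, 0, 0, 0, 0, -1, -0.004, 0, 0, 0, 0, 0, -1, 0, 0, 0, 0, 0, 0, -1])

```text
t: 4.25
tool_pos: [0.46, -0.2929, 0.114]
orientation: [-1.055, 1.423, -1.423]
force: [-0.4, 0.1, -0.5]
opening: 0.0004
```

```bash
python3 lv.py; python3 go.py .4526 -.3073 .114 -107.5
```

```text
t 4.25 TCP in box [ 0.0027 -0.0541  0.114 ] F in box [-0.4 -0.1 -0.5]
t 4.25 pos [ 0.46   -0.2929  0.114 ] F [-0.4  0.1 -0.5] open 0.0004 q [-0.66  0.08  1.78  0.    1.29 -0.37]
tilt [ 0.     0.001 -1.   ] need tool shift mm [15.9 -0.  -2.9] turn about tool y deg 0.6
```

Call:
carry_out(motion=[-0.001, 0, 0, 0, 0, 0, -1, -0.001, 0, 0, 0, 0, 0, -1, -0.001, 0, 0, 0, 0, 0, -1, -0.001, 0, 0, 0, 0, 0, -1, 0, 0, 0, 0, 0, 0, -1])

```text
t: 4.75
tool_pos: [0.4616, -0.289, 0.1147]
orientation: [-1.055, 1.422, -1.423]
force: [-0.0, -0.8, 0.3]
opening: 0.0003
```

```bash
python3 lv.py
```

```text
t 4.75 TCP in box [ 0.0031 -0.0498  0.1147] F in box [ 0.2 -0.7  0.3]
```

Call:
carry_out(motion=[-0.001, 0, 0, 0, 0, 0, -1, -0.001, 0, 0, 0, 0, 0, -1, 0, 0, 0, 0, 0, 0, -1, 0, 0, 0, 0, 0, 0, -1, 0, 0, 0, 0, 0, 0, -1])

```text
t: 5.25
tool_pos: [0.4618, -0.2881, 0.1147]
orientation: [-1.055, 1.422, -1.425]
force: [0.7, -0.6, 0.9]
opening: 0.0004
```

```bash
python3 lv.py
```

```text
t 5.25 TCP in box [ 0.0031 -0.0489  0.1147] F in box [ 0.9 -0.3  0.9]
```

Call:
carry_out(motion=[-0.001, 0, 0, 0, 0, 0, -1, -0.001, 0, 0, 0, 0, 0, -1, 0, 0, 0, 0, 0, 0, -1, 0, 0, 0, 0, 0, 0, -1, 0, 0, 0, 0, 0, 0, -1])

```text
t: 5.75
tool_pos: [0.4621, -0.2873, 0.1147]
orientation: [-1.057, 1.421, -1.427]
force: [-1.2, -2.5, -1.8]
opening: 0.0007
```

```bash
python3 lv.py
```

```text
t 5.75 TCP in box [ 0.0031 -0.0481  0.1147] F in box [-0.4 -2.8 -1.8]
```

Contact is at TCP box-y of about -0.0485, as the fit predicted. I'll push over the first crest.

Call:
carry_out(motion=[-0.002, 0, 0, 0, 0, 0, -1, -0.002, 0, 0, 0, 0, 0, -1, -0.002, 0, 0, 0, 0, 0, -1, 0, 0, 0, 0, 0, 0, -1, 0, 0, 0, 0, 0, 0, -1])

```text
t: 6.25
tool_pos: [0.4644, -0.2797, 0.1147]
orientation: [-1.055, 1.422, -1.425]
force: [0.3, 0.6, 0.3]
opening: 0.0009
```

```bash
python3 lv.py
```

```text
t 6.25 TCP in box [ 0.003  -0.0402  0.1147] F in box [0.1 0.7 0.3]
```

The force dropped to zero at s≈8 mm, so the lever should have jumped to notch 1. I'll check that in the picture.

```bash
cat > look.py <<'E'
from h import *
import sys
from fit import L2W
p=np.load("pq.npy")[0].copy();p[2]=-.305
x,y=200,195
im=imaging.read_camera("scene")[y:y+65,x:x+90].copy(); im=cv2.resize(im,None,fx=8,fy=8,interpolation=cv2.INTER_CUBIC)
for i in range(6):
    u=proj("scene",L2W(p,[0.0,-.035+.014*i,.118]))[0]; cv2.circle(im,tuple(int(v) for v in (u-[x,y]+.5)*8),2,(0,0,255),-1)
cv2.imwrite(sys.argv[1],im)
E
python3 look.py pics/n1.png
```

```text
(no output)
```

View pics/n1.png

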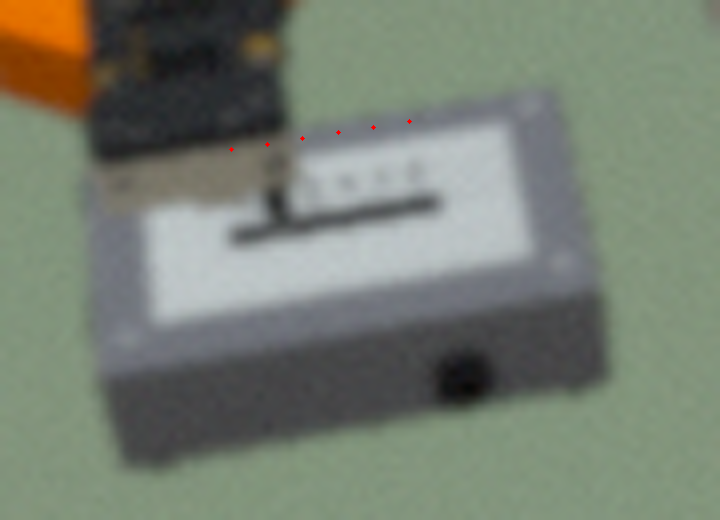

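The stem is at zoom x≈280. The slot spans 232–440, so notch 1 is expected at 285 and the lever is in the first notch. On to the second.

Call:
carry_out(motion=[-0.003, 0, 0, 0, 0, 0, -1, -0.003, 0, 0, 0, 0, 0, -1, -0.002, 0, 0, 0, 0, 0, -1, -0.002, 0, 0, 0, 0, 0, -1, 0, 0, 0, 0, 0, 0, -1])

```text
t: 6.8
tool_pos: [0.4673, -0.2701, 0.1146]
orientation: [-1.057, 1.421, -1.427]
force: [-0.8, -0.5, -0.6]
opening: 0.0003
```

```bash
python3 lv.py
```

```text
t 6.8 TCP in box [ 0.0028 -0.0301  0.1146] F in box [-0.6 -0.8 -0.6]
```

Call:
carry_out(motion=[-0.002, 0, 0, 0, 0, 0, -1, -0.002, 0, 0, 0, 0, 0, -1, 0, 0, 0, 0, 0, 0, -1, 0, 0, 0, 0, 0, 0, -1, 0, 0, 0, 0, 0, 0, -1])

```text
t: 7.3
tool_pos: [0.4689, -0.2647, 0.1146]
orientation: [-1.055, 1.422, -1.425]
force: [0.7, 0.2, 0.1]
opening: 0.0005
```

```bash
python3 lv.py; python3 look.py pics/n2.png
```

```text
t 7.3 TCP in box [ 0.0027 -0.0245  0.1146] F in box [0.6 0.4 0.1]
```

View pics/n2.png

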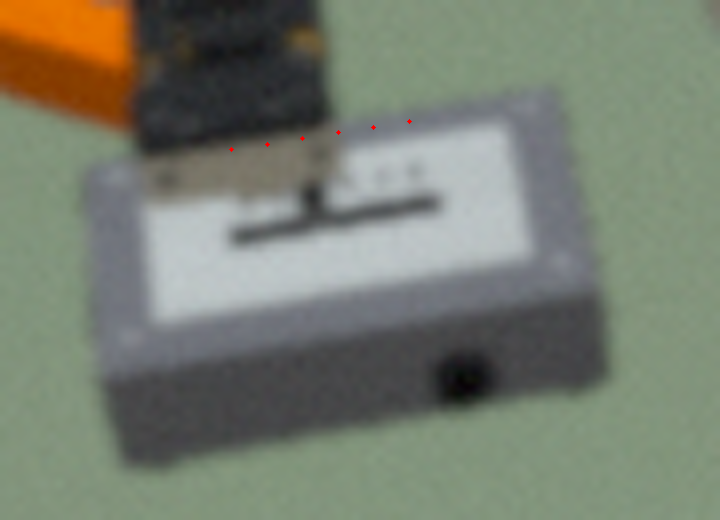

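The stem is at zoom x≈315, so the lever is in the second notch. Third notch next, in small steps.

Call:
carry_out(motion=[-0.003, 0, 0, 0, 0, 0, -1, -0.002, 0, 0, 0, 0, 0, -1, -0.002, 0, 0, 0, 0, 0, -1, -0.001, 0, 0, 0, 0, 0, -1, 0, 0, 0, 0, 0, 0, -1])

```text
t: 7.85
tool_pos: [0.4709, -0.2582, 0.1146]
orientation: [-1.057, 1.421, -1.427]
force: [-0.0, -1.8, -0.3]
opening: 0.0002
```

```bash
python3 lv.py
```

```text
t 7.85 TCP in box [ 0.0027 -0.0176  0.1146] F in box [ 0.5 -1.7 -0.3]
```

Call:
carry_out(motion=[-0.002, 0, 0, 0, 0, 0, -1, -0.002, 0, 0, 0, 0, 0, -1, 0, 0, 0, 0, 0, 0, -1, 0, 0, 0, 0, 0, 0, -1, 0, 0, 0, 0, 0, 0, -1])

```text
t: 8.35
tool_pos: [0.4726, -0.2525, 0.1146]
orientation: [-1.056, 1.422, -1.425]
force: [0.1, -1.5, -0.1]
opening: 0.0008
```

```bash
python3 lv.py; python3 look.py pics/n3.png
```

```text
t 8.35 TCP in box [ 0.0026 -0.0118  0.1146] F in box [ 0.6 -1.4 -0.1]
```

View pics/n3.png

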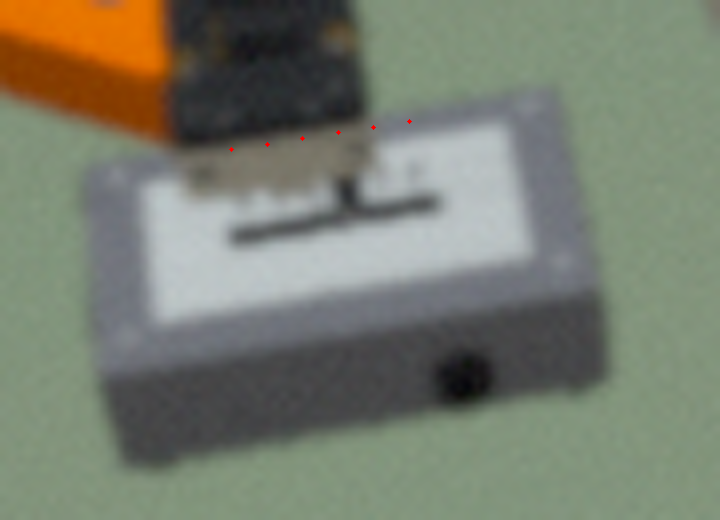

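The stem is at zoom x≈349, which is notch 3 (the steps so far are 280, 315 and 349). I'll back off, rise and check.

Call:
carry_out(motion=[0.01, 0, 0, 0, 0, 0, -1, 0.015, 0, 0, 0, 0, 0, -1, 0, -0.03, 0, 0, 0, 0, -1, 0, -0.04, 0, 0, 0, 0, -1, 0, -0.04, 0, 0, 0, 0, -1])

```text
t: 8.9
tool_pos: [0.4596, -0.2786, 0.2196]
orientation: [-1.06, 1.436, -1.415]
force: [-0.0, 0.4, -0.1]
opening: 0.0004
```

Call:
carry_out(motion=[0.04, -0.02, 0, 0, 0, 0, -1, 0.04, 0, 0, 0, 0, 0, -1, 0.04, 0, 0, 0, 0, 0, -1, 0, 0, 0, 0, 0, 0, -1, 0, 0, 0, 0, 0, 0, -1])

```text
t: 9.4
tool_pos: [0.4235, -0.4054, 0.2503]
orientation: [-1.058, 1.423, -1.429]
force: [1.0, -0.3, -0.2]
opening: 0.0007
```

```bash
python3 look.py pics/n4.png;python3 lv.py; python3 - <<'E'
from h import *
cv2.imwrite("pics/top4.png",imaging.read_camera("top"))
E
```

```text
t 9.45 TCP in box [ 0.0016 -0.1722  0.2502] F in box [-0.4 -0.7  0.3]
```

View pics/n4.png

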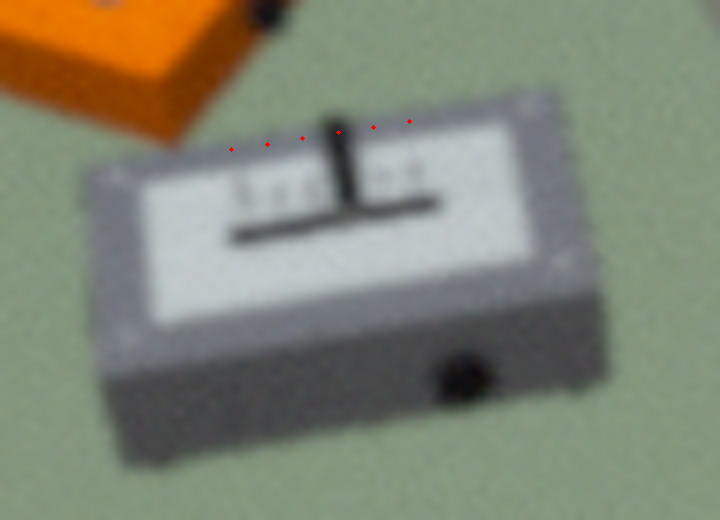

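View pics/top4.png

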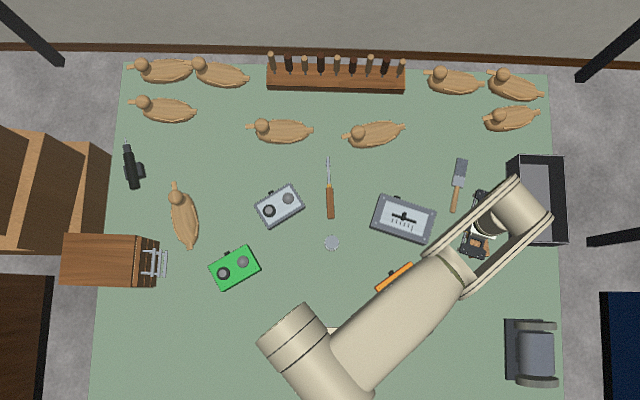

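The lever stands on the fourth mark from off, at 338, right on the predicted third-notch dot. Next is the start button. I'll press with a single open finger so the collar can't stop it, with the jaws along the switch box's x. Now carrying the arm across, high up.

Call:
carry_out(motion=[-0.045, 0, -0.013, 0, 0, 0, 1, -0.045, 0, -0.013, 0, 0, 0, 1, -0.045, 0, -0.013, 0, 0, 0, 1, -0.045, 0, -0.013, 0, 0, 0, 1, -0.045, 0, -0.013, 0, 0, 0, 1])

```text
t: 10.0
tool_pos: [0.426, -0.1631, 0.2453]
orientation: [-1.058, 1.428, -1.425]
force: [1.2, 0.3, 0.1]
opening: 0.0355
```

Call:
carry_out(motion=[-0.03, 0, -0.01, 0, -8, 0, 1, -0.03, 0, -0.01, 0, -8, 0, 1, -0.03, 0, -0.02, 0, -8, 0, 1, -0.03, 0, -0.02, 0, -8, 0, 1, -0.03, 0, -0.02, 0, -8, 0, 1])

```text
t: 10.5
tool_pos: [0.3454, -0.0067, 0.2439]
orientation: [-1.386, 0.887, -0.878]
force: [-0.1, 1.6, 0.3]
opening: 0.0762
```

```bash
python3 go.py .443 .182 .2 34 z
```

```text
t 10.5 pos [ 0.3454 -0.0067  0.2439] F [-0.1  1.6  0.3] open 0.0762 q [-0.17 -0.62  2.11  0.    1.66 -0.6 ]
tilt [-0.005  0.002 -1.   ] need tool shift mm [-129.7   43.7  168.3] turn about tool y deg -9.0
```

Call:
carry_out(motion=[-0.02, 0, 0.035, 0, -8.5, 0, 1, -0.03, 0, 0.03, 0, 0, 0, 1, -0.03, 0, 0.03, 0, 0, 0, 1, -0.03, 0, 0.03, 0, 0, 0, 1, -0.03, 0.01, 0.02, 0, 0, 0, 1])

```text
t: 11.0
tool_pos: [0.388, 0.1976, 0.2376]
orientation: [-1.426, 0.754, -0.766]
force: [0.3, 0.2, 0.6]
opening: 0.0932
```

```bash
python3 go.py .443 .182 .2 34 z
```

```text
t 11.0 pos [0.388  0.1976 0.2376] F [0.3 0.2 0.6] open 0.0932 q [ 0.35 -0.34  1.93 -0.    1.55 -0.24]
tilt [ 0.011  0.003 -1.   ] need tool shift mm [43.6 38.1 36.4] turn about tool y deg 0.1
```

Call:
carry_out(motion=[0.02, 0.01, 0.018, 0, 0, 0, 1, 0.02, 0.01, 0.018, 0, 0, 0, 1, 0, 0.01, 0, 0, 0, 0, 1, 0, 0.01, 0, 0, 0, 0, 1, 0, 0, 0, 0, 0, 0, 1])

```text
t: 11.5
tool_pos: [0.4354, 0.1954, 0.1939]
orientation: [-1.432, 0.742, -0.747]
force: [0.2, 0.0, -0.1]
opening: 0.0933
```

```bash
python3 go.py .443 .182 .12 34 z
```

```text
t 11.5 pos [0.4354 0.1954 0.1939] F [ 0.2  0.  -0.1] open 0.0933 q [ 0.31 -0.19  1.88  0.    1.44 -0.3 ]
tilt [ 0.006  0.005 -1.   ] need tool shift mm [15.4 73.9 -2.1] turn about tool y deg 1.2
```

Call:
carry_out(motion=[0.008, 0.015, -0.001, -0.5, 1, 0, 1, 0.006, 0.02, 0, 0, 0, 0, 1, 0, 0.02, 0, 0, 0, 0, 1, 0, 0, 0, 0, 0, 0, 1, 0, 0, 0, 0, 0, 0, 1])

```text
t: 12.0
tool_pos: [0.4418, 0.1814, 0.1368]
orientation: [-1.434, 0.762, -0.762]
force: [0.4, -0.2, 0.2]
opening: 0.093
```

```bash
python3 go.py .443 .182 .08 34 z; python3 - <<'E'
from h import *
s=robot.read_state();M=R.from_rotvec(s["orientation"]).as_matrix();T=s["tool_pos"]
o=[]
for c,(x,y) in(("scene",(300,130)),("top",(230,165))):
    im=imaging.read_camera(c)[y:y+100,x:x+100].copy(); im=cv2.resize(im,None,fx=4,fy=4,interpolation=cv2.INTER_CUBIC)
    F=T+M[:,1]*.019+M[:,2]*.054
    for P,col in((F,(0,0,255)),((F[0],F[1],.06),(0,255,255)),((.488,.212,.06),(255,0,0))):
        u=proj(c,np.array(P))[0]; cv2.circle(im,tuple(int(v) for v in (u-[x,y]+.5)*4),3,col,-1)
    print(F); o.append(im)
cv2.imwrite("pics/b1.png",np.hstack(o))
E
```

```text
t 12.0 pos [0.4418 0.1814 0.1368] F [ 0.4 -0.2  0.2] open 0.093 q [ 0.28 -0.13  1.94 -0.    1.34 -0.31]
tilt [-0.    -0.001 -1.   ] need tool shift mm [ 0.2 56.8  1.4] turn about tool y deg -0.0
[0.48654963 0.21160155 0.11779412]
[0.48654963 0.21160155 0.11779412]
```

View pics/b1.png

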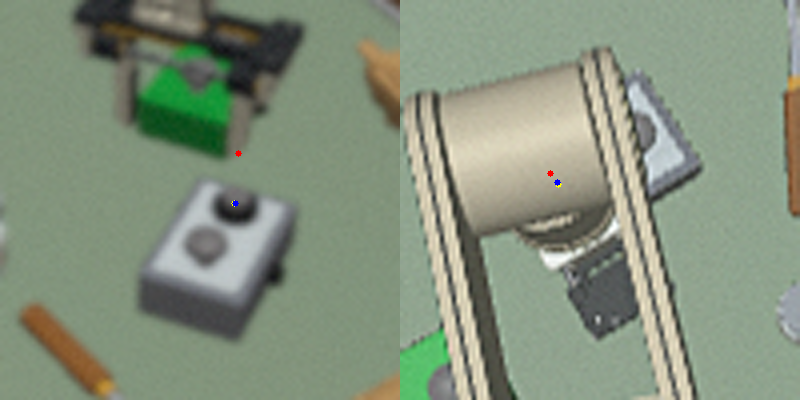

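The scene view shows the pressing fingertip directly above the black-collared start button, with the mushroom well clear. I'll go down.

Call:
carry_out(motion=[0, 0.015, 0.001, 0, 0, 0, 1, 0, 0.015, 0, 0, 0, 0, 1, 0, 0.008, 0, 0, 0, 0, 1, 0, 0.002, 0, 0, 0, 0, 1, 0, 0, 0, 0, 0, 0, 1])

```text
t: 12.6
tool_pos: [0.4451, 0.183, 0.0973]
orientation: [-1.429, 0.758, -0.765]
force: [0.1, 0.7, 0.0]
opening: 0.0928
```

```bash
python3 go.py .443 .182 .08 34 z
```

```text
t 12.6 pos [0.4451 0.183  0.0973] F [0.1 0.7 0. ] open 0.0928 q [ 0.28 -0.08  1.97 -0.    1.25 -0.31]
tilt [ 0.006  0.001 -1.   ] need tool shift mm [-0.4 17.3 -2.4] turn about tool y deg 0.0
```

Call:
carry_out(motion=[0, 0.003, -0.002, -0.3, 0, 0, 1, 0, 0.003, 0, 0, 0, 0, 1, 0, 0.003, 0, 0, 0, 0, 1, 0, 0.003, 0, 0, 0, 0, 1, 0, 0.002, 0, 0, 0, 0, 1])

```text
t: 13.1
tool_pos: [0.4445, 0.1822, 0.0848]
orientation: [-1.433, 0.758, -0.765]
force: [-10.3, -3.7, 20.8]
opening: 0.0927
```

```bash
python3 go.py .443 .182 .08 34 z
```

```text
t 13.1 pos [0.4445 0.1822 0.0848] F [-10.3  -3.7  20.8] open 0.0927 q [ 0.28 -0.07  1.98 -0.    1.23 -0.31]
tilt [ 0.004 -0.001 -1.   ] need tool shift mm [-0.7  4.8 -1.4] turn about tool y deg 0.0
```

20 N at a tip height of 0.066. I need to know whether that's the button bottomed out or the collar, so I'll rise and map force against depth.

Call:
carry_out(motion=[0, -0.006, 0, 0, 0, 0, 1, 0, -0.005, 0, 0, 0, 0, 1, 0, 0, 0, 0, 0, 0, 1, 0, 0, 0, 0, 0, 0, 1, 0, 0, 0, 0, 0, 0, 1])

```text
t: 13.6
tool_pos: [0.4451, 0.1824, 0.0963]
orientation: [-1.431, 0.757, -0.766]
force: [0.1, 0.5, -0.1]
opening: 0.0929
```

Call:
carry_out(motion=[0, 0.002, 0, 0, 0, 0, 1, 0, 0.001, 0, 0, 0, 0, 1, 0, 0, 0, 0, 0, 0, 1, 0, 0, 0, 0, 0, 0, 1, 0, 0, 0, 0, 0, 0, 1])

```text
t: 14.1
tool_pos: [0.4444, 0.1821, 0.0919]
orientation: [-1.433, 0.759, -0.765]
force: [0.9, -0.2, -0.3]
opening: 0.093
```

Call:
carry_out(motion=[0, 0.001, 0, 0, 0, 0, 1, 0, 0.001, 0, 0, 0, 0, 1, 0, 0, 0, 0, 0, 0, 1, 0, 0, 0, 0, 0, 0, 1, 0, 0, 0, 0, 0, 0, 1])

```text
t: 14.6
tool_pos: [0.4445, 0.1822, 0.0903]
orientation: [-1.433, 0.758, -0.765]
force: [-0.8, -0.7, 1.2]
opening: 0.0931
```

Call:
carry_out(motion=[0, 0.001, 0, 0, 0, 0, 1, 0, 0.001, 0, 0, 0, 0, 1, 0, 0, 0, 0, 0, 0, 1, 0, 0, 0, 0, 0, 0, 1, 0, 0, 0, 0, 0, 0, 1])

```text
t: 15.1
tool_pos: [0.4447, 0.1822, 0.0885]
orientation: [-1.432, 0.758, -0.765]
force: [-1.6, 0.4, 2.2]
opening: 0.093
```

Call:
carry_out(motion=[0, 0.001, 0, 0, 0, 0, 1, 0, 0.001, 0, 0, 0, 0, 1, 0, 0, 0, 0, 0, 0, 1, 0, 0, 0, 0, 0, 0, 1, 0, 0, 0, 0, 0, 0, 1])

```text
t: 15.6
tool_pos: [0.4447, 0.1823, 0.0866]
orientation: [-1.432, 0.758, -0.765]
force: [-3.4, -0.1, 3.7]
opening: 0.093
```

```bash
python3 go.py .443 .182 .08 34 z
```

```text
t 15.6 pos [0.4447 0.1823 0.0866] F [-3.4 -0.1  3.7] open 0.093 q [ 0.28 -0.07  1.98 -0.    1.23 -0.31]
tilt [ 0.004 -0.001 -1.   ] need tool shift mm [-0.8  6.6 -1.6] turn about tool y deg 0.0
```

This is a soft spring: contact is near TCP z 0.0913, then about 0.8 N/mm. So the 20 N at 0.0848 was the button bottomed at its ~6 mm. I'll press fully once more with a short hold to be certain, then release.

Call:
carry_out(motion=[0, 0.002, 0, 0, 0, 0, 1, 0, 0.001, 0, 0, 0, 0, 1, 0, 0.001, 0, 0, 0, 0, 1, 0, 0.001, 0, 0, 0, 0, 1, 0, 0.001, 0, 0, 0, 0, 1])

```text
t: 16.1
tool_pos: [0.4451, 0.1824, 0.0849]
orientation: [-1.433, 0.757, -0.765]
force: [-9.1, -3.5, 15.4]
opening: 0.0925
```

Call:
carry_out(motion=[0, -0.01, 0, 0, 0, 0, 1, 0, -0.02, 0, 0, 0, 0, 1, 0, -0.03, 0, 0, 0, 0, 1, 0, -0.04, 0, 0, 0, 0, 1, 0, -0.04, 0, 0, 0, 0, 1])

```text
t: 16.6
tool_pos: [0.4405, 0.1813, 0.2216]
orientation: [-1.441, 0.766, -0.759]
force: [0.5, 0.4, -0.0]
opening: 0.0928
```

Call:
carry_out(motion=[0, -0.02, -0.03, 0, 0, 0, 1, 0, 0, -0.03, 0, 0, 0, 1, 0, 0, -0.03, 0, 0, 0, 1, 0, 0, 0, 0, 0, 0, 1, 0, 0, 0, 0, 0, 0, 1])

```text
t: 17.1
tool_pos: [0.368, 0.1308, 0.2504]
orientation: [-1.432, 0.756, -0.767]
force: [-0.4, -0.3, 0.6]
opening: 0.0934
```

```bash
python3 look.py pics/n5.png; python3 go.py .443 .182 .08 34 z;python3 - <<'E'
from h import *
a=imaging.read_camera("scene");b=imaging.read_camera("top")
cv2.imwrite("pics/e1.png",np.vstack([cv2.resize(a[110:310],(640,200)),b[50:350]]))
E
```

```text
t 17.15 pos [0.368  0.1308 0.2503] F [0.1 0.3 0.1] open 0.0931 q [ 0.21 -0.48  2.01 -0.    1.61 -0.38]
tilt [ 0.006 -0.002 -1.   ] need tool shift mm [ -1.2 170.6  90.1] turn about tool y deg 0.1
```

View pics/n5.png

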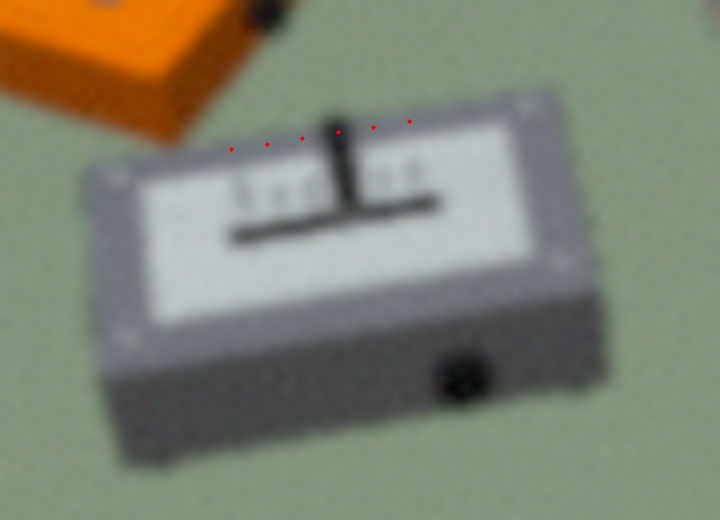

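View pics/e1.png

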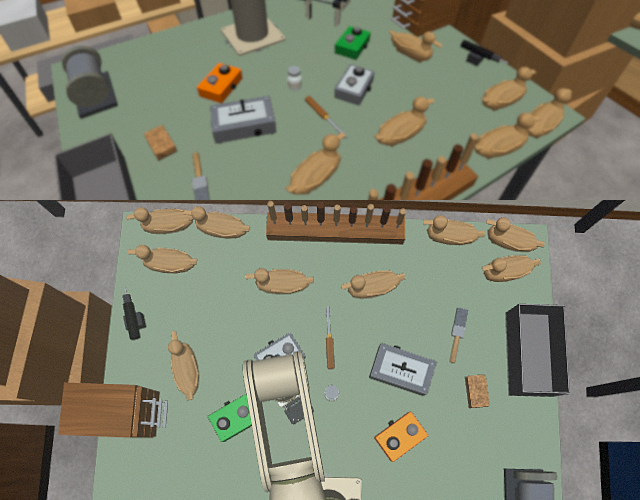

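The lever is still in the third notch (cap at 338), nothing on the bench has moved, and the arm is clear at z 0.25 with no force on it. I'll hand it in.

```bash
python3 -c "
from plant import robot
print(robot.close_job())"
```

```text
the job is handed in; nothing more can be done
None
```

I pushed the lever with closed fingertips through three clicks and stopped it in the third notch after off. I then pressed the start button fully in with one open finger and let it go. The job was handed in at about 17 s; the hand-in gives no verdict.

- **Lever:** I checked the stem position in a picture after each click. The lever still stood in the third notch in the last picture, well short of the fourth.
- **Start button:** I pressed it twice. The first press showed 20 N, and I couldn't tell at once whether that was the button or its collar. Mapping force against depth on the second press showed a soft spring (about 0.8 N/mm over about 6 mm) and then a hard stop at 15 N, so both presses went fully in. The button travel was judged from force and depth, because the gripper hid the button while it was being pressed. I also did not confirm from a close picture that the button was back out.
- **Rest of the bench:** In the last pictures the ducks, jar and tools looked unmoved. The arm never came near the mushroom stop. It finished at z 0.25 m, clear of everything and with no force on it.

The box poses fitted from the two cameras differed by up to about 9 mm and 2.6°. Finger contact with the lever came within about 1 mm of the predicted point.

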